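# Slide the gouge rack into its bay past the sprung gate

## Robot

A 6-joint arm with a two-finger parallel gripper is mounted at the origin on the work surface. World frame = base frame: x ahead of the robot, y to its left, z up, the work surface at z = 0. Lengths are in mm, angles in rad, forces in N, time in s.
With the tool pointing down it reaches from about 275 to 750 mm from the base axis. Payload 10.2 kg.
Tool frame: the origin (TCP) lies at the very end of the fingers, on their centre line; the grasp point (between the pads) lies 19 mm behind it; z points along the fingers, y is the line along which they close (so a half turn about z gives the same grasp; the last joint's range is limited). The gripper opens to 85 mm and grips with 20 to 120 N. Pads are 22 mm wide; open, the fingers measure 114 mm over their backs; the gripper's body (76 mm by 85 mm) begins 54 mm behind the grasp point. The pads swing forward as they close: fully open they stand 13 mm farther back than shut.
Start: joints at [-0.223, 0.313, 1.498, -0, 1.331, -0.223], TCP at [525.006, -0.013, 231.294] pointing down, gripper open.
Joint ranges: [-2.94, 2.94], [-0.97, 2.17], [0.19, 2.56], [-1.23, 4.37], [0.02, 3.11], [-2.88, 2.88]. Speed limits (rad/s): [2.39, 2.39, 3.01, 3.14, 3.14, 3.14].

## Interface

Orientations are given as a unit quaternion [w, x, y, z].
In Python, from rig import ctrl gives the robot as it stands.
- The arm moves only by the shell command python3 -m pendant 'ROWS' [FORCE]. ROWS is JSON, a list that holds one entry, the list of rows, each a list of 5 numbers: the shift along the tool's x, y, z normalised to -1 to 1, where 1 is 200 mm, then the turn about the tool's z normalised to -1 to 1, where 1 is pi rad, then the opening, from 0 (shut) to 1 (fully open). In form: [[[dx, dy, dz, spin, hand], ...]]. A call has 1 to 12 rows; each row is the pose to reach, as a shift and turn from the pose commanded when the call began, along the tool's axes at that moment, turning the shorter way round; what a row does not reach only later rows make up. A row lasts 1/10 s, in which the tool goes at most 50 mm and 8.59 degrees, less where a joint would pass 70% of its speed; a pose out of reach is approached as far as the arm can. A call with a number of a shift or a turn outside -1 to 1 is refused whole. A call with a gripper value outside its range is refused whole. The fingers move at their own pace and stop on an object; FORCE is the grip in N (left out, the last holds). Time passes only in rows, so rows that repeat a pose let the fingers close. It gives the time, the measured TCP pose, the force, the opening and the grip force at its end, in the units of the state.
- ctrl.sense(): the state, without advancing time (a new reading comes with each control period).
- ctrl.capture(name): name is "scene" or "side" or "wrist"; returns (picture, depth): 420x560x3 uint8, blue, green, red; 420x560 float32, mm along the optical axis (not along the pixel's ray), 0 where there is no reading.
- ctrl.get_calibration(name): a dict with "K" (3x3 intrinsics, pixels), "origin" and "rotation" of the camera in the world. Camera axes: x right, y down, z forward; pixel columns grow to the right and rows downward; lengths in mm; the calibration is good to about 2 mm. A picture is of the moment at which its call begins: read the wrist's pose just before it. get_calibration takes no time and is no camera call; for the wrist camera it gives the pose at the moment of the call.
- ctrl.finish_job(): hands the job in; it is judged then, once.
The state is a dict: "time_s": time; "joints": joint angles; "dq": joint speeds; "tau": joint torques, N m; "eef_pos": TCP position; "ee_rot": TCP orientation; "force": force on the tool from outside, world axes, zero at the start; "wrist_torque": the same for the moment, N m; "grip_width": opening from 0.0 (shut) to 1.0 (fully open); "grip_force": force on a finger pad.
Only numpy, scipy, OpenCV 4.12 (cv2) and the standard library are available. Lean on these libraries where they do the work, as an engineer would, in place of code of your own. Each camera call takes 0.05 s, during which the arm holds its last target. There are 200 camera calls.

## Task

The tool rack waits in the runway in front of the hinged gate that keeps it from creeping out of its bay under the mallet blows. Hold the gate down with one fingertip on its press plate and, with the other finger, push the rack along the runway over the lowered gate until it is fully home against the end stop; then let go, so that the gate springs up again behind it. Push only: do not pick up the rack, and leave the mallet, the oilstone and the loose gouge alone.

Things in the scene. Friction and masses are not known exactly. Their poses are not given: they have to be found in the camera images.
- chute: Fixed plywood runway. Origin on the bench top below the gate, on the centre line; x = loading direction (level), y = towards the press plate, z up. Floor 52 mm up, 80 mm wide, from x = -290 mm (open end) to the end stop's face at x = +165 mm (42 mm high). Rails 8 mm thick either side, tops 72 mm up. Open from above. The gate's slot crosses it at x = -7 to +7 mm
- rack: Loose dark wood tool rack, 150 mm long (x) by 76 wide, 0.6 to 1 kg, with three fixed palm gouges. Origin at the centre of its underside, x = loading direction. Pushed at its upright rear end board (rear face at x = -75 mm, full width, 64 mm high). Handles reach 43 mm up. Starts in the runway, front end 20 to 100 mm before the gate; home = front on the end stop, origin at x = +90 mm of the chute
- gate (a joint): Angle of the hinged steel gate, rad: 0 = sprung up, grows as the press plate is pressed, stop at 0.42. The gate is an arm 6 mm thick at the chute's x = -3 to +3 mm, y = -8 to 40 mm, 18 mm above the floor when up. From 0.24 on it is below the floor and the rack can pass over it; a rack above keeps it down. Hinge line along the chute's x at y = 118 mm, 61 mm above the bench
- press_plate (a point): The gate's steel press plate, 300 (x) by 58 by 3 mm, outside the rail, hinged on its outer edge, sloping up to the rail. This point: centre of its upper face. Covers x = -265 to +35, y = 53 to 108 mm of the chute. At y = 75 mm its face is 77 mm above the bench; pressed 11 mm there the gate clears the floor, stop at 19 mm. 3 N to start, 6 N to hold; a finger may slide along it while pressing
- mallet: Loose wooden mallet lying on the bench beyond the runway, head 85 x 130 x 66 mm, 280 mm long in all. Leave alone. Origin on its underside, on the handle's line, 75 mm from the head's centre
- oilstone: Loose sharpening stone in a wooden holder, 215 x 68 x 36 mm, on the bench beyond the runway. Leave alone. Origin at the centre of its underside
- gouge: Loose long gouge, 250 mm, handle 24 mm thick, on the bench on the press plate's side of the runway. Leave alone. Origin on its underside at the ferrule
Not all that is in view belongs to the job. What is shaped like the rack but purple or white is not meant.

How it is judged:
By the outcome, as a careful person would: the job done as asked, in the order asked, and still so for the second after the job is handed in, with the robot touching nothing.
It also fails if it takes over 48 s, if anything falls off the work surface, if the arm or the gripper's body presses on something with over 40 N, if the wrist force passes 120 N, or if a joint passes its speed limit or range.

## Working session

There is one attempt and no reset: what is moved stays moved. The work goes in short steps, Python scripts to look and compute and a shell command to move; the robot and the scene stay as the last step left them, time stands still between calls to the robot, and variables do not carry over. Pictures are saved under pics/ and viewed, at most 10 in all, crops included, and the job is handed in when it is done.

```bash
mkdir -p pics
python3 - <<'E'
from rig import ctrl
import cv2,numpy as np
s=ctrl.sense();print(s)
for n in ("scene","side"):
    im,d=ctrl.capture(n);cv2.imwrite(f"pics/{n}.png",im);np.save(f"pics/{n}.npy",d)
    c=ctrl.get_calibration(n);print(n,c)
E
```

```text
{'time_s': 0.0, 'joints': array([-2.23426129e-01,  3.13453109e-01,  1.49845936e+00, -8.25651232e-07,
        1.33102943e+00, -2.23389181e-01]), 'dq': array([-0.00132749, -0.0003604 , -0.00173581,  0.00042861, -0.00043838,
        0.00296126]), 'tau': array([-5.78409599e-04, -4.12261176e+01, -2.59742296e+01, -3.58453699e-04,
        4.11797926e-03, -1.23038126e-05]), 'eef_pos': array([5.24727315e+02, 3.58657893e-02, 2.30725113e+02]), 'ee_rot': array([-5.70647610e-04,  7.07119614e-01,  7.07093626e-01, -3.59825413e-04]), 'force': array([-1.14777687,  0.62747679,  0.09046795]), 'wrist_torque': array([-0.05638722, -0.00868698,  0.02353804]), 'grip_force': 0.0, 'grip_width': 0.9986404688948195}
scene {'K': array([[539.93184117,   0.        , 276.15942624],
       [  0.        , 539.93184117, 206.91487055],
       [  0.        ,   0.        ,   1.        ]]), 'origin': array([1162.4910524 ,  400.66880289, 1283.90609392]), 'rotation': array([-0.13472111,  0.44533506,  0.84942507, -0.24900594])}
side {'K': array([[464.79910022,   0.        , 283.87081394],
       [  0.        , 464.79910022, 213.24115012],
       [  0.        ,   0.        ,   1.        ]]), 'origin': array([157.15987371, 926.74193112, 879.78392823]), 'rotation': array([ 0.0824015 , -0.16840235,  0.88345737, -0.42936432])}
```

View pics/scene.png

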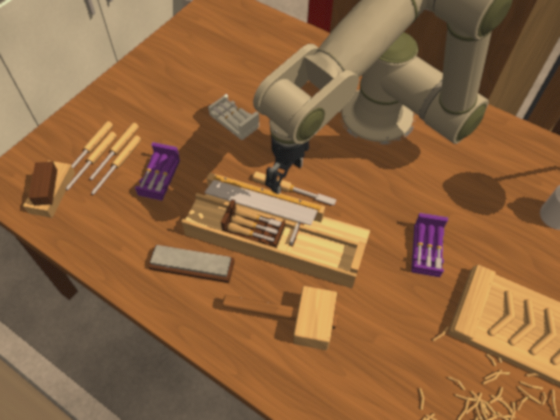

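View pics/side.png

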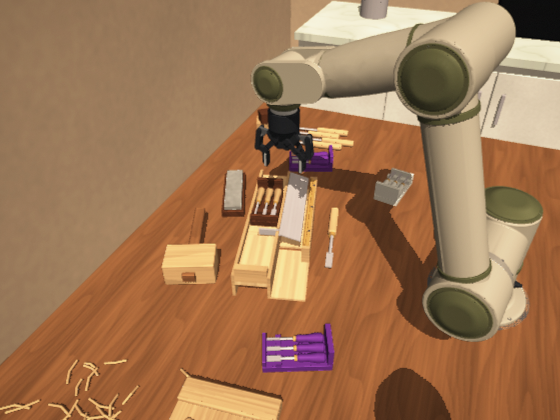

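The scene view shows the runway running left to right from about (190,215) to (360,265). The rack is in it at about (252,225), and the press plate is on the robot side at about (262,200). The loading direction is roughly world +y.

```bash
cat > h.py <<'E'
from rig import ctrl
import cv2,numpy as np
from scipy.spatial.transform import Rotation as R
def cloud(n,im,d,c):
    v,u=np.nonzero(d>0);z=d[v,u];K=c["K"]
    p=np.c_[(u-K[0,2])/K[0,0]*z,(v-K[1,2])/K[1,1]*z,z]
    return R.from_quat(np.roll(c["rotation"],-1)).apply(p)+c["origin"],im[v,u]
def top(P,C,x0,x1,y0,y1,r=1.5):
    H=np.zeros((int((x1-x0)/r),int((y1-y0)/r)));I=np.zeros(H.shape+(3,),np.uint8)
    o=np.argsort(P[:,2]);P=P[o];C=C[o]
    i=((x1-P[:,0])/r).astype(int);j=((P[:,1]-y0)/r).astype(int)
    k=(P[:,0]<x1)&(P[:,0]>x0)&(P[:,1]>y0)&(P[:,1]<y1)&(i<H.shape[0])&(j<H.shape[1])
    H[i[k],j[k]]=P[k,2];I[i[k],j[k]]=C[k];return H,I
E
python3 - <<'E'
from h import *
out=[]
for n in ("scene","side"):
    P,C=cloud(n,cv2.imread(f"pics/{n}.png"),np.load(f"pics/{n}.npy"),ctrl.get_calibration(n))
    k=(P[:,0]>420)&(P[:,0]<720)&(P[:,1]>-330)&(P[:,1]<300);print(n,np.percentile(P[k,2],[5,20,50,80,95]))
    H,I=top(P,C,380,720,-330,300,2.4)
    hm=cv2.applyColorMap(np.clip(H*2,0,255).astype(np.uint8),cv2.COLORMAP_JET)
    out+=[np.hstack([I,hm])]
o=np.vstack(out);o=cv2.resize(o,None,fx=1.5,fy=1.5,interpolation=0);print(o.shape);cv2.imwrite("pics/top.png",o)
E
```

```text
scene [ -2.36269538   1.37712388  56.90797895 461.49030859 535.4524287 ]
side [-2.94351661e+00 -3.23674862e-01  5.53070446e+01  3.47968679e+02
  5.26316075e+02]
(423, 786, 3)
```

View pics/top.png

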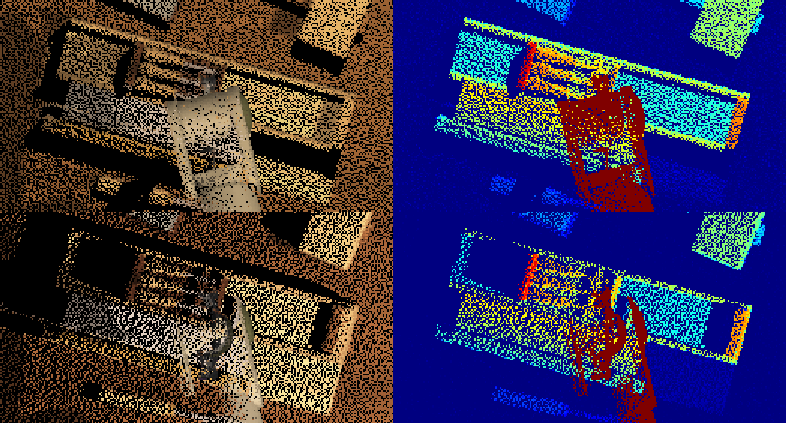

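The top view shows the runway tilted about 15° from world +y. The end stop is at about (740,120), and the rack's rear board is a red strip at about (528,65), roughly 130 mm behind the gate. Next I'll fit the runway numerically.

Run:
```python
from h import *
from scipy.optimize import differential_evolution as DE
Ps={}
for n in ("scene","side"):
    P,C=cloud(n,cv2.imread(f"pics/{n}.png"),np.load(f"pics/{n}.npy"),ctrl.get_calibration(n))
    k=(P[:,0]>400)&(P[:,0]<740)&(P[:,1]>-350)&(P[:,1]<300)&(P[:,2]<130);Ps[n]=P[k]
def loc(P,q):
    c,s=np.cos(q[2]),np.sin(q[2]);d=P[:,:2]-q[:2]
    return np.c_[d@[c,s],d@[-s,c],P[:,2]]
def cost(q,P):
    L=loc(P,q);x,y,z=L.T
    m=np.full(len(x),np.nan)
    m[(y>-75)&(y<-48)&(x>-310)&(x<165)]=0
    inx=(x>-290)&(x<165)
    m[inx&(y<-40)&(y>-48)]=72;m[inx&(y>40)&(y<48)]=72
    m[(x>10)&(x<165)&(abs(y)<40)]=52
    m[(x>-290)&(x<-255)&(abs(y)<40)]=52
    m[(x>165)&(x<171)&(abs(y)<40)]=94
    m[(x<-290)&(x>-310)&(abs(y)<48)]=0
    k=~np.isnan(m)&(z>-10)
    return -np.sum(1-np.minimum(abs(z[k]-m[k])/6,1))+np.sum(np.minimum(abs(z[k]-m[k])/6,1))
c=lambda q,*ns:sum(cost(q,Ps[n]) for n in ns)
for ns in (("scene",),("side",),("scene","side")):
    r=DE(c,[(520,680),(-60,140),(1.7,1.95)],args=ns,seed=1,tol=1e-6,maxiter=150,popsize=25);print(ns,r.x,r.fun)
    q=r.x
    for n in Ps:
        L=loc(Ps[n],q);b=L[(L[:,2]>108)&(abs(L[:,1])<42)&(L[:,0]<-100)&(L[:,0]>-275)]
        e=L[(L[:,2]>88)&(L[:,2]<100)&(abs(L[:,1])<40)&(L[:,0]>140)]
        w=L[(L[:,1]>72)&(L[:,1]<78)&(L[:,0]<0)&(L[:,0]>-250)]
        print(n,"board",len(b),np.percentile(b,[3,50,97],axis=0).round(1).tolist(),"stop",np.percentile(e[:,0],[2,98]),"plate z",np.median(w[:,2]))
```

```text
('scene',) [575.19086832  52.28518734   1.88141498] 893.4795595028008
scene board 122 [[-179.1, -23.1, 109.8], [-172.2, 7.3, 115.7], [-166.3, 40.0, 120.3]] stop [165.64514541 183.69225193] plate z 82.05240089399081
side board 87 [[-177.1, -24.8, 108.6], [-169.0, 10.5, 113.8], [-162.6, 38.9, 117.2]] stop [165.26172042 187.38775991] plate z 78.70608146426844
('side',) [578.8166203   25.80353745   1.83463922] -587.4445447089352
scene board 138 [[-152.9, -34.5, 110.3], [-146.0, 1.3, 115.6], [-140.6, 37.4, 120.6]] stop [192.53618881 209.80955467] plate z 78.91217644526296
side board 98 [[-151.9, -35.9, 108.4], [-143.0, 2.1, 113.8], [-136.3, 35.6, 117.2]] stop [192.04584893 213.08310233] plate z 76.36427767882265
('scene', 'side') [583.18730185  27.84584422   1.87144699] 616.4636750791508
scene board 124 [[-153.5, -24.4, 109.9], [-146.5, 6.6, 115.7], [-140.9, 39.6, 120.3]] stop [191.59159861 209.24832117] plate z 82.03535389822935
side board 87 [[-151.5, -26.0, 108.6], [-143.4, 9.2, 113.8], [-136.9, 37.6, 117.2]] stop [191.14333558 212.91643912] plate z 79.35617685900473
```

Run:
```python
from h import *
def loc(P,q):
    c,s=np.cos(q[2]),np.sin(q[2]);d=P[:,:2]-q[:2]
    return np.c_[d@[c,s],d@[-s,c],P[:,2]]
for n in ("scene","side"):
    P,C=cloud(n,cv2.imread(f"pics/{n}.png"),np.load(f"pics/{n}.npy"),ctrl.get_calibration(n))
    k=(P[:,0]>400)&(P[:,0]<740)&(P[:,1]>-350)&(P[:,1]<300)&(P[:,2]<130)&(P[:,2]>-10);P=P[k]
    q=np.array([578.8,25.8,1.8346])
    for it in range(8):
        L=loc(P,q);x,y,z=L.T
        res=[];T=12 if it<3 else 7
        for s in (-44,44):
            k=(abs(z-72)<5)&(abs(y-s)<T)&(x>30)&(x<185) 
            if s<0: k=(abs(z-72)<5)&(abs(y-s)<T)&(x>-260)&(x<185)
            res.append((x[k],y[k]-s))
        X=np.concatenate([r[0] for r in res]);Y=np.concatenate([r[1] for r in res])
        a=np.polyfit(X,Y,1);q[2]+=np.arctan(a[0]);
        q[:2]+=a[1]*np.array([-np.sin(q[2]),np.cos(q[2])])
        e=loc(P,q);e=e[(e[:,2]>88)&(e[:,2]<100)&(abs(e[:,1])<38)&(e[:,0]>100)]
        f=np.percentile(e[:,0],4)-165;q[:2]+=f*np.array([np.cos(q[2]),np.sin(q[2])])
    L=loc(P,q);x,y,z=L.T
    b=L[(z>108)&(abs(y)<45)&(x<-100)&(x>-275)]
    f=L[(z>45)&(z<58)&(x>20)&(x<155)&(abs(y)<50)]
    ends=L[(abs(z-72)<5)&(abs(y+44)<7)][:,0]
    print(n,q,len(X),[len(r[0]) for r in res],[np.median(r[1]) for r in res],"\nboard",np.percentile(b,[3,50,97],axis=0).round(1).tolist(),"floor z,y",np.median(f[:,2]),np.percentile(f[:,1],[2,98]),"rail ends",np.percentile(ends,[1,99]),"stop",np.percentile(e,[2,98],axis=0).round(1).tolist())
    for yy in (60,75,90,105):
        k=(abs(y-yy)<3)&(x>-250)&(x<-180);print(yy,k.sum(),np.median(z[k]))
```

```text
scene [568.50877347  52.02553553   1.83231134] 834 [643, 191] [np.float64(-0.2008786983818851), np.float64(-0.6454396788572936)] 
board [[-180.9, -38.0, 110.3], [-174.1, -2.3, 115.6], [-168.5, 33.9, 120.6]] floor z,y 52.36925657425036 [-47.82758704  42.1269443 ] rail ends [-285.42032186  179.03787329] stop [[164.5, -36.0, 89.5], [181.8, 36.3, 98.6]]
60 36 83.87311840908717
75 40 77.95482292957593
90 59 70.66372499936665
105 39 68.04184390359933
side [570.37825823  52.6370307    1.83333129] 437 [282, 155] [np.float64(0.03828179986745184), np.float64(-0.17265472586031905)] 
board [[-180.0, -37.2, 108.4], [-171.1, 0.7, 113.8], [-164.4, 34.2, 117.2]] floor z,y 50.779116534304194 [-39.94047005  47.69474524] rail ends [-279.16779304  183.25266049] stop [[163.9, -36.5, 88.6], [185.0, 35.9, 96.0]]
60 27 80.53953352470808
75 26 76.07731051365698
90 27 70.9892895527596
105 47 61.26158288791294
```

```bash
python3 -m pendant '[[[-0.3,0.14,0,-0.03,0.9],[-0.6,0.28,0,-0.06,0.9],[-0.788,0.361,0,-0.0834,0.9],[-0.788,0.361,0.2,-0.0834,0.9],[-0.788,0.361,0.4,-0.0834,0.9],[-0.788,0.361,0.4,-0.0834,0.9],[-0.788,0.361,0.4,-0.0834,0.9],[-0.788,0.361,0.4,-0.0834,0.9]]]'
python3 - <<'E'
from h import *
s=ctrl.sense();print(s["eef_pos"],s["ee_rot"],s["force"],s["grip_width"])
a=[]
for n in ("side","wrist","scene"):
    im,d=ctrl.capture(n);a.append(im);np.save(f"pics/{n}2.npy",d);cv2.imwrite(f"pics/{n}2.png",im)
cv2.imwrite("pics/b.png",np.hstack([cv2.resize(a[0][90:300,180:400],(400,382)),cv2.resize(a[1],(400,300)).copy() if 0 else cv2.resize(a[1],(400,382))]))
E
```

```text
time_s: 0.9
eef_pos: [598.1, -157.5, 154.0]
ee_rot: [0.002, 0.608, 0.794, 0.0]
force: [0.5, 1.1, 1.0]
grip_width: 0.9
grip_force: 0.0
[ 598.12455869 -157.49544103  154.01289633] [1.92597756e-03 6.08392826e-01 7.93633598e-01 4.16065563e-04] [0.46161093 1.05641613 1.01541412] 0.8996539198834339
```

View pics/b.png

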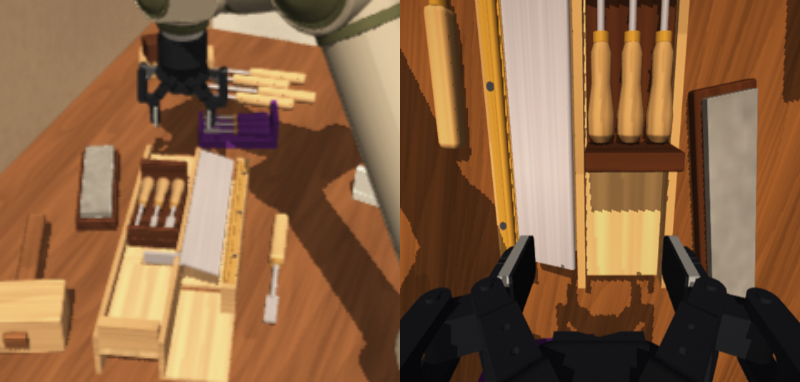

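Left (side crop): the gripper hangs over the open end. Right (wrist): the runway is upright in the frame, with the rear board at about (635,158) and the fingertips at about (520,245) and (680,245). I'll check where these sit in chute coordinates using the wrist depth.

Run:
```python
from h import *
P,C=cloud("w",cv2.imread("pics/wrist2.png"),np.load("pics/wrist2.npy"),ctrl.get_calibration("wrist"))
q=[569.4,52.3,1.8328];c,s=np.cos(q[2]),np.sin(q[2]);d=P[:,:2]-q[:2]
L=np.c_[d@[c,s],d@[-s,c],P[:,2]];x,y,z=L.T
pr=lambda t,k:print(t,k.sum(),np.percentile(L[k],[2,50,98],axis=0).round(1).tolist())
pr("board",(abs(z-115)<5)&(abs(y)<45)&(x>-200)&(x<-150))
pr("rail-",(abs(z-72)<4)&(abs(y+44)<10)&(x>-280)&(x<-100))
pr("rail+",(abs(z-72)<4)&(abs(y-44)<8)&(x>-280)&(x<-100))
pr("floor",(abs(z-52)<5)&(abs(y)<36)&(x>-300)&(x<-190))
f=(z>135)&(z<185)&(abs(x+210)<30)
pr("finger+",f&(y>30));pr("finger-",f&(y<20))
for a in range(140,186,5):
  for g in (f&(y>30),f&(y<20)):
    k=g&(abs(z-a)<2.5); 
    if k.sum()>5: print(a,k.sum(),np.percentile(L[k,:2],[5,95],axis=0).round(0).tolist())
```

```text
board 3141 [[-181.2, -36.6, 112.2], [-175.1, 0.1, 114.7], [-169.7, 35.7, 116.0]]
rail- 2572 [[-240.1, -47.7, 68.5], [-152.3, -43.5, 70.7], [-101.7, -37.8, 72.2]]
rail+ 3356 [[-275.0, 36.5, 68.5], [-171.9, 43.9, 70.8], [-102.6, 48.0, 72.2]]
floor 10529 [[-289.1, -34.6, 49.4], [-240.4, -0.1, 50.8], [-198.2, 34.6, 52.1]]
finger+ 1435 [[-219.5, 64.6, 163.6], [-202.9, 65.1, 175.9], [-198.0, 77.8, 184.6]]
finger- 1429 [[-219.8, -24.9, 163.9], [-202.8, -12.1, 176.3], [-198.1, -11.6, 184.7]]
165 172 [[-219.0, 65.0], [-199.0, 70.0]]
165 155 [[-218.0, -17.0], [-199.0, -12.0]]
170 289 [[-219.0, 65.0], [-198.0, 76.0]]
170 285 [[-219.0, -23.0], [-198.0, -12.0]]
175 358 [[-218.0, 65.0], [-198.0, 77.0]]
175 359 [[-218.0, -24.0], [-198.0, -12.0]]
180 394 [[-218.0, 65.0], [-198.0, 77.0]]
180 403 [[-218.0, -24.0], [-198.0, -12.0]]
185 218 [[-219.0, 65.0], [-198.0, 77.0]]
185 224 [[-218.0, -25.0], [-198.0, -12.0]]
```

```bash
python3 -m pendant '[[[0,0,0.15,0,0.9],[0,0,0.3,0,0.9],[0,0,0.35,0,0.9],[0,0,0.38,0,0.9],[0,0,0.4,0,0.9],[0,0,0.42,0,0.9],[0,0,0.44,0,0.9],[0,0,0.45,0,0.9],[0,0,0.46,0,0.9],[0,0,0.47,0,0.9],[0,0,0.47,0,0.9]]]'
```

```text
time_s: 2.15
eef_pos: [597.4, -157.7, 57.3]
ee_rot: [0.0, 0.609, 0.793, 0.0]
force: [3.0, -0.4, 4.6]
grip_width: 0.901
grip_force: 1.9
```

```bash
python3 -m pendant '[[[0,0,0.015,0,0.9],[0,0,0.025,0,0.9],[0,0,0.025,0,0.9],[0.04,0,0.025,0,0.9],[0.06,0,0.025,0,0.9],[0.08,0,0.025,0,0.9],[0.09,0,0.025,0,0.9],[0.10,0,0.025,0,0.9],[0.11,0,0.025,0,0.9],[0.12,0,0.025,0,0.9],[0.12,0,0.025,0,0.9]]]'
python3 - <<'E'
from h import *
im,d=ctrl.capture("scene");np.save("pics/s3.npy",d)
im2,d=ctrl.capture("side");np.save("pics/d3.npy",d);cv2.imwrite("pics/d3.png",im2)
cv2.imwrite("pics/c.png",np.hstack([cv2.resize(im[150:300,160:390],(400,260)),cv2.resize(im2[140:310,180:400],(400,309))[:260]]))
E
```

```text
time_s: 3.25
eef_pos: [591.0, -135.1, 52.4]
ee_rot: [0.001, 0.609, 0.793, -0.0]
force: [2.1, -5.4, 4.3]
grip_width: 0.9
grip_force: 2.5
```

View pics/c.png

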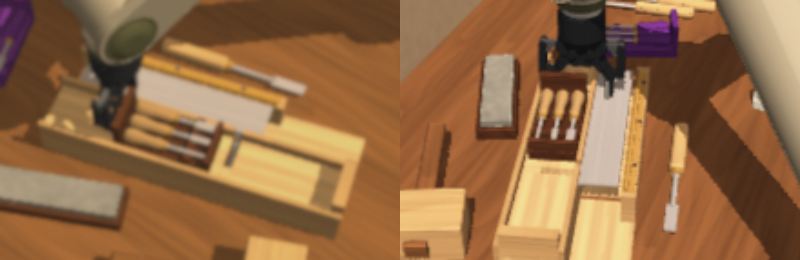

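The gate is down: in the left crop the slot at about (235,150) is dark, and the plate lies flat. The fingertip is on the rear board, so I'll push on.

```bash
python3 -m pendant '[[[0.03,0,0,0,0.9],[0.06,0,0,0,0.9],[0.09,0,0,0,0.9],[0.12,0,0,0,0.9],[0.15,0,0,0,0.9],[0.18,0,0,0,0.9],[0.21,0,0,0,0.9],[0.24,0,0,0,0.9],[0.27,0,0,0,0.9],[0.30,0,0,0,0.9],[0.30,0,0,0,0.9]]]'
```

```text
time_s: 4.45
eef_pos: [575.6, -76.6, 52.7]
ee_rot: [0.001, 0.609, 0.793, -0.0]
force: [2.4, -2.4, 5.3]
grip_width: 0.902
grip_force: 2.5
```

```bash
python3 -m pendant '[[[0.04,0,0,0,0.9],[0.08,0,0,0,0.9],[0.12,0,0,0,0.9],[0.16,0,0,0,0.9],[0.20,0,0,0,0.9],[0.24,0,0,0,0.9],[0.28,0,0,0,0.9],[0.32,0,0,0,0.9],[0.36,0,0,0,0.9],[0.40,0,0,0,0.9],[0.45,0,0,0,0.9],[0.5,0,0,0,0.9]]]'; python3 -m pendant '[[[0.03,0,0,0,0.9],[0.06,0,0,0,0.9],[0.08,0,0,0,0.9],[0.10,0,0,0,0.9],[0.11,0,0,0,0.9],[0.12,0,0,0,0.9],[0.13,0,0,0,0.9],[0.13,0,0,0,0.9]]]'
```

```text
time_s: 5.65
eef_pos: [550.0, 19.3, 52.7]
ee_rot: [0.001, 0.609, 0.793, -0.0]
force: [2.9, -8.1, 5.4]
grip_width: 0.898
grip_force: 2.4
time_s: 6.45
eef_pos: [543.2, 44.4, 52.7]
ee_rot: [0.001, 0.609, 0.793, -0.0]
force: [2.5, -6.4, 6.5]
grip_width: 0.901
grip_force: 2.4
```

```bash
python3 -m pendant '[[[0.01,0,0,0,0.9],[0.015,0,0,0,0.9],[0.02,0,0,0,0.9],[0.025,0,0,0,0.9],[0.025,0,0,0,0.9]]]'
```

```text
time_s: 6.95
eef_pos: [543.2, 45.4, 53.2]
ee_rot: [0.003, 0.61, 0.792, -0.001]
force: [5.0, -32.0, 5.8]
grip_width: 0.897
grip_force: 2.3
```

Run:
```python
from h import *
a=[]
for n in ("wrist","side"):
    im,d=ctrl.capture(n);a.append(im);np.save(f"pics/{n}4.npy",d);cv2.imwrite(f"pics/{n}4.png",im)
cv2.imwrite("pics/d.png",np.hstack([cv2.resize(a[0],(400,300)),cv2.resize(a[1][160:310,200:400],(400,300))]))
P,C=cloud("w",a[0],np.load("pics/wrist4.npy"),ctrl.get_calibration("wrist"))
q=[569.4,52.3,1.8328];c,s=np.cos(q[2]),np.sin(q[2]);d=P[:,:2]-q[:2]
L=np.c_[d@[c,s],d@[-s,c],P[:,2]];x,y,z=L.T
pr=lambda t,k:print(t,k.sum(),np.percentile(L[k],[2,50,98],axis=0).round(1).tolist() if k.any() else 0)
pr("board",(abs(z-115)<5)&(abs(y)<45)&(x>-10)&(x<50))
pr("stop",(abs(z-94)<5)&(abs(y)<38)&(x>140)&(x<200))
```

```text
board 18880 [[-6.4, -39.1, 110.7], [18.7, -14.5, 115.8], [26.0, 34.1, 119.5]]
stop 0 0
```

View pics/d.png

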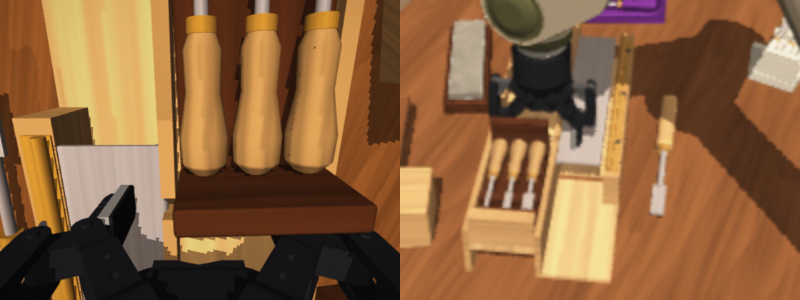

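The side view shows the rack's front against the end stop with no gap. With the jump to 32 N and the rear board at about +14 mm, the rack is home. I'll back off while still pressing, then lift.

```bash
python3 -m pendant '[[[-0.05,0,0,0,0.9],[-0.1,0,0,0,0.9],[-0.15,0,0,0,0.9],[-0.2,0,0,0,0.9],[-0.2,0,0,0,0.9],[-0.2,0,-0.05,0,0.9],[-0.2,0,-0.1,0,0.9],[-0.2,0,-0.2,0,0.9],[-0.2,0,-0.4,0,0.9],[-0.2,0,-0.6,0,0.9],[-0.5,0,-0.8,0,0.9],[-0.9,0,-0.8,0,0.9]]]';python3 -m pendant '[[[-0.4,0,0,0,0.9],[-0.4,0,0,0,0.9],[-0.4,0,0,0,0.9],[-0.4,0,0,0,0.9]]]'
python3 - <<'E'
from h import *
a=[]
q=[569.4,52.3,1.8328];c,s=np.cos(q[2]),np.sin(q[2])
for n in ("scene","side"):
    im,d=ctrl.capture(n);a.append(im)
    P,C=cloud(n,im,d,ctrl.get_calibration(n));d=P[:,:2]-q[:2]
    L=np.c_[d@[c,s],d@[-s,c],P[:,2]];x,y,z=L.T
    pr=lambda t,k:print(n,t,k.sum(),np.percentile(L[k],[2,50,98],axis=0).round(1).tolist() if k.any() else 0)
    pr("board",(abs(z-115)<7)&(abs(y)<45)&(x>-30)&(x<60))
    pr("gate",(z>60)&(z<85)&(y>-12)&(y<38)&(abs(x)<8))
    pr("plate y75",(abs(y-75)<3)&(x>-250)&(x<20)&(z<100))
cv2.imwrite("pics/e.png",np.hstack([cv2.resize(a[0][160:300,170:380],(400,267)),cv2.resize(a[1][140:310,200:400],(400,340))[:267]]))
E
```

```text
time_s: 8.25
eef_pos: [576.6, -76.3, 210.9]
ee_rot: [0.003, 0.607, 0.795, 0.001]
force: [0.6, -0.8, -0.1]
grip_width: 0.899
grip_force: 0.0
time_s: 8.65
eef_pos: [596.0, -153.8, 206.2]
ee_rot: [-0.0, 0.609, 0.793, 0.0]
force: [0.2, 0.1, 0.4]
grip_width: 0.899
grip_force: 0.0
scene board 135 [[13.5, -37.6, 110.2], [20.1, -1.6, 116.0], [26.0, 37.5, 119.9]]
scene gate 48 [[-3.6, -7.4, 60.6], [-0.3, 16.1, 69.9], [2.7, 36.1, 74.1]]
scene plate y75 142 [[-238.8, 72.3, 73.5], [-117.0, 75.1, 78.2], [15.4, 77.9, 82.2]]
side board 132 [[13.4, -37.9, 108.3], [23.4, -1.2, 114.1], [28.3, 34.7, 117.6]]
side gate 8 [[-4.4, 33.5, 60.8], [0.8, 35.1, 67.3], [3.7, 37.1, 68.3]]
side plate y75 152 [[-239.8, 72.1, -0.9], [-68.9, 75.1, 74.9], [15.8, 77.9, 78.9]]
```

View pics/e.png

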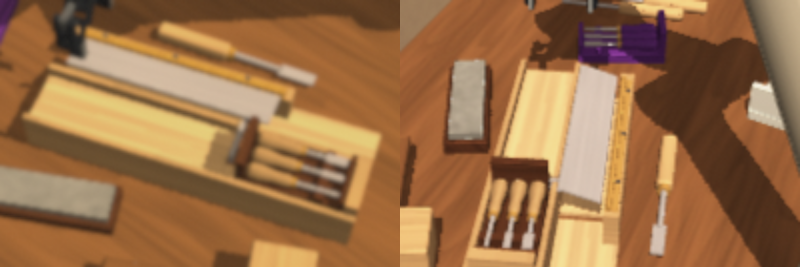

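The rack sits at the end stop, and the gate is up behind it at z of about 70 mm. The plate is back at about 77 mm, and nothing else has moved.

```bash
python3 -c "
from rig import ctrl
print(ctrl.finish_job())"
```

```text
the job is handed in; nothing more can be done
None
```

The rack is fully home against the end stop, the gate has sprung up behind it, the robot is clear of everything, and the job was handed in after about 9 s of the 48 s allowed.

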